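# Release the eccentric cam and push the vial slide up to the reading head

## Task

On the vial reading station, push the cam's lever round until the low side of the eccentric cam faces the slide, and only then push the slide forward from behind, fully home, so that the vial stands in front of the black sensor head. Only push with the fingertips or the outside of the fingers: take neither the lever nor the slide between the fingers, do not touch the vial, which stays seated upright in the slide, and do not force the slide against the cam. Leave the loose things around the station where they are.

Things in the scene. Friction and masses are not known exactly. Their poses are not given: they have to be found in the camera images.
- station: Fixed grey base plate 230 x 120 x 12 mm. Origin: centre of its underside, on the bench; x = forward direction of the slide, y to the left of that, z up. Slide on the rear (-x) half, eccentric cam on the front half. Black sensor head 34 x 14 mm, 68 mm high, at x = -5, y = +51 mm. All heights in this list are above the bench.
- slide (a joint): Travel of the aluminium slide along station +x, m: 0 = back (start), 0.030 = home at its stop. Friction 2 N, no spring, stays where left. Block 90 x 46 mm, 14 to 36 mm high, upright push plate across its rear end, steel roller at its nose. The nose is 50 mm from the cam pivot at 0, 20 mm at home; the cam's edge blocks it unless the cam is within about 0.75 rad of its low point.
- push_face (a point): Centre of the rear face of the slide's push plate, 47 mm high; moves with the slide, axes parallel to the station's (push toward +x). At slide = 0 it is at x = -95, y = 0 mm of the station. The plate is 8 mm thick, 46 mm wide and reaches up to 62 mm high; the block's rear end below it is flush with it.
- vial_nest (a point): Centre of the floor of the round nest in the slide in which the vial stands: 30 mm wide, 16 mm deep, floor 20 mm high, 60 mm ahead of the push face. Moves with the slide.
- cam (a joint): Cam angle, rad: 0 = low point faces the slide; grows clockwise seen from above. Starts at 1.6 to 2.4 (slide blocked): push the lever counterclockwise. Range -0.8 to 2.7, so it can be pushed too far; friction 0.1 N m, stays where left. Steel disc of 64 mm diameter, 20 to 34 mm high, on a pivot 15 mm off centre: edge 17 mm from the pivot at the low point, 47 mm at the high point.
- cam_pivot (a point): Top of the cam's hub on the pivot axis, 57 mm high, at x = +65, y = 0 mm of the station.
- lever_mid (a point): On the lever's axis, 70 mm from the pivot, 44 mm high; x outward along the lever, y to its left. The lever is a dark steel bar 12 mm wide, 34 to 54 mm high, on the disc, with a black knob (16 mm diameter, top 58 mm high) 85 mm from the pivot. At cam = 0 it points 10 degrees left of station +x; at the start it stands out on the right (-y) side, turned clockwise by the cam angle.
- vial: Glass vial with a white cap, 27 mm diameter, 61 mm high, loose in the slide's nest (top 81 mm high). Origin at the centre of its underside.
- stopper: Bystander: red-brown rubber stopper, 31 mm diameter, 28 mm high, at the station's left (+y) side near the rear. Origin at the centre of its underside.
- clip: Bystander: green plastic joint clip 32 x 35 mm, 12 mm high, at the station's left (+y) side near the cam. Origin at the centre of its underside.
- stir_bar: Bystander: white stir bar 36 mm long, 8 mm thick, lying at the station's right (-y) side near the rear. Origin at the centre of its underside.
- beaker: Bystander: 50 ml glass beaker, 46 mm diameter, 57 mm high, standing to the right of the station (robot view). Origin at the centre of its underside.
- flask: Bystander: 50 ml conical flask, 51 mm diameter, 85 mm high, standing to the right of the station (robot view). Origin at the centre of its underside.
Mind the look-alikes: they are no part of the job. Of the things that look like the vial, the smaller one is meant.

How it is judged (in metres and radians):
On the way, in this order (a step that is already met when the one before it is completed fails the run):
1. the cam is turned to within 0.6 rad of its low point while the slide is still back (less than 10 mm forward) (value of joint cam between -0.6 and 0.6 rad and value of joint slide below 0.01 m), for 0.2 s.
2. the slide is pushed home (within 3 mm of its stop) (value of joint slide above 0.027 m), for 0.2 s.
At the end, for the whole second after the job is handed in: The slide is within 3 mm of its end stop, the cam within 0.6 rad of its low point, the vial upright (0.15 rad) at rest in the nest (5 mm), and no bystander has moved more than 20 mm (value of joint cam between -0.6 and 0.6 rad and value of joint slide above 0.027 m and velocity of joint slide below 0.005 m/s and linear speed of vial below 0.02 m/s and horizontal distance between vial and vial_nest below 0.005 m and distance between vial and vial_nest below 0.007 m and angle between vial's own z axis and vertical below 0.15 rad and distance of each of stopper, clip, stir_bar, beaker, flask from where it was at the start of the episode below 0.02 m); the robot touches nothing.
It fails at once if the slide is forced against the cam (more than 8 N) (contact force between slide and cam above 8 N).
It fails at once if the vial is touched by the robot (contact force between any of the arm, the fingers and vial above 0.3 N).
It fails at once if the vial leaves its nest or tips (distance between vial and vial_nest above 0.015 m or angle between vial's own z axis and vertical above 0.35 rad).
It fails at once if the lever or the slide is taken between the fingers ((x of the grasp point in the frame of lever_mid between -0.03 and 0.028 m and y of the grasp point in the frame of lever_mid between -0.005 and 0.005 m and z of the grasp point in the frame of lever_mid between -0.04 and 0.014 m) or (x of the grasp point in the frame of push_face between 0.001 and 0.085 m and y of the grasp point in the frame of push_face between -0.022 and 0.022 m and z of the grasp point in the frame of push_face between -0.04 and 0.019 m)).
It fails at once if a bystander is displaced (distance of any of stopper, clip, stir_bar, beaker, flask from where it was at the start of the episode above 0.02 m).
It also fails if it takes over 51 s, if anything falls off the work surface, if the arm or the gripper's body presses on something with over 40 N, if the wrist force passes 120 N, or if a joint passes its speed limit or range.

## Robot

A 6-joint arm with a two-finger parallel gripper is mounted at the origin on a cart in front of the work surface, level with it; the furniture and walls round the work are solid. World frame = base frame: x ahead of the robot, y to its left, z up, the work surface at z = 0. Lengths are in m, angles in degrees, forces in N, time in s.
With the tool pointing down it reaches from about 0.325 to 0.9 m from the base axis. Payload 6.1 kg.
Tool frame: the origin (TCP) lies on the mounting face of the last link; the fingertips stand 173 mm ahead of it and the grasp point (between the pads) lies 155 mm ahead of it; z points along the fingers, y is the line along which they close (so a half turn about z gives the same grasp; the last joint's range is limited). The gripper opens to 85 mm and grips with 20 to 120 N. Pads are 22 mm wide; open, the fingers measure 114 mm over their backs; the gripper's body (76 mm by 85 mm) begins 54 mm behind the grasp point. The pads swing forward as they close: fully open they stand 13 mm farther back than shut.
Start: joints at [61.129, 12.628, 87.462, -0, 79.91, -7.225], TCP at [0.231, 0.581, 0.405] pointing down, gripper open.
Joint ranges: [-170.65, 170.65], [-52.31, 119.04], [5.05, 147.46], [-71.25, 251.25], [11.57, 151.72], [-153.62, 153.62]. Speed limits (degrees/s): [147.25, 147.25, 172.46, 180, 180, 180].

## Interface

Orientations are given as [roll, pitch, yaw] about the fixed x, y, z axes, in that order (R = Rz(yaw) Ry(pitch) Rx(roll)).
In Python, from bench import observe, grab_frame, calibration, hand_in, cut_out, tip_of gives the robot as it stands.
- The arm moves only by the shell command python3 -m creep 'ROWS' [FORCE]. ROWS is JSON, a list of rows, each a list of 7 numbers: the shift along the tool's x, y, z in m, then the turn, a rotation vector about the tool's x, y, z in degrees, then the opening in per cent of the stroke, from 0 (shut) to 100 (fully open). A call has 1 to 5 rows; each row shifts and turns the commanded pose from where the row before left it, along the tool's axes as they then stand; what a row does not reach is not made up. A row lasts 1/8 s, in which the tool goes at most 62.5 mm and 10.7 degrees, less where a joint would pass 70% of its speed; a pose out of reach is approached as far as the arm can. A call is refused whole if a number of a shift passes 0.0625 or a number of a turn 10.7, either way. A call with a gripper value outside its range is refused whole. The fingers move at their own pace and stop on an object; FORCE is the grip in N (left out, the last holds). Time passes only in rows, so rows that do not move let the fingers close. It gives the time, the measured TCP pose, the force, the opening and the grip force at its end, in the units of the state.
- observe(): the state, without advancing time (a new reading comes with each control period).
- grab_frame(name): name is "side" or "top"; returns the picture (420x560x3 uint8, red, green, blue); there is no depth.
- calibration(name): a dict with "mtx" (3x3 intrinsics, pixels), "distortion" ([k1, k2, p1, p2, k3] as OpenCV has them; the pictures are not rectified), "eye" and "orientation" of the camera in the world. Camera axes: x right, y down, z forward; pixel columns grow to the right and rows downward; lengths in m; the calibration is good to about 2 mm. A picture is of the moment at which its call begins. calibration takes no time and is no camera call.
- hand_in(): hands the job in; it is judged then, once.
Trained networks look in the newest picture that a camera, given by its name, has taken for a name from the list of things; names that differ only in an ending like _2 or _b are one class to them, and where a whole thing is asked for, a point or a joint stands for the part that bears it (a point fixed in the world has none). Each returns a list of dicts, best first, with "conf" (0 to 1); they miss things now and then, are a little off and sometimes report something else, mostly with a low value. They report only what shows in the picture. A call takes as long as a camera call. They do not tell look-alikes from the thing itself.
- cut_out(camera, label): "mask" (420x560 bool, what is visible of it).
- tip_of(camera, label): "location" ([x, y, z] in m, in world coordinates, good to about 4 mm: a listed point, or the origin of a listed thing).
The state is a dict: "time": time; "joint_positions": joint angles; "joint_velocities": joint speeds; "joint_efforts": joint torques, N m; "ee_pos": TCP position; "orientation": TCP orientation; "contact_force": force on the tool from outside, world axes, zero at the start; "moment": the same for the moment, N m; "gripper_width": finger opening in m; "gripper_force": force on a finger pad.
Only numpy, scipy, OpenCV 4.12 (cv2) and the standard library are available. Lean on these libraries where they do the work, as an engineer would, in place of code of your own. Each camera call takes 0.05 s, during which the arm holds its last target. There are 200 camera calls.

## Working session

There is one attempt and no reset: what is moved stays moved. The work goes in short steps, Python scripts to look and compute and a shell command to move; the robot and the scene stay as the last step left them, time stands still between calls to the robot, and variables do not carry over. Pictures are saved under pics/ and viewed, at most 10 in all, crops included, and the job is handed in when it is done.

```bash
mkdir -p pics
python3 - <<'E'
from bench import *
import cv2
for c in("top","side"):
    im=grab_frame(c); cv2.imwrite(f"pics/{c}0.png",im[:,:,::-1])
    for l in ("push_face","cam_pivot","lever_mid","vial","vial_nest","station","stopper","clip","stir_bar","beaker","flask"):
        try: print(c,l,[( [round(float(v),4) for v in d["location"]],round(d["conf"],2)) for d in tip_of(c,l)][:3])
        except Exception as e: print(c,l,e)
s=observe();print(s)
E
```

```text
top push_face [([0.4433, 0.3473, 0.0498], 0.75)]
top cam_pivot [([0.4825, 0.1905, 0.0569], 0.93)]
top lever_mid [([0.4124, 0.178, 0.0438], 0.69)]
top vial [([0.4825, 0.1896, 0.0552], 0.73), ([0.5169, 0.5433, -0.0042], 0.67), ([0.4626, 0.2849, 0.0232], 0.64)]
top vial_nest [([0.4594, 0.2885, 0.0213], 0.83)]
top station [([0.4685, 0.256, -0.0027], 0.64)]
top stopper []
top clip [([0.4444, -0.0908, -0.0034], 0.4), ([0.5708, 0.2244, 0.0013], 0.39)]
top stir_bar []
top beaker [([0.4604, 0.0143, -0.0002], 0.71)]
top flask [([0.4439, -0.0885, 0.0002], 0.69)]
side push_face [([0.4489, 0.3466, 0.0416], 0.97)]
side cam_pivot [([0.4813, 0.1866, 0.0559], 0.72), ([0.4581, 0.2871, 0.0184], 0.52), ([0.4459, -0.0978, -0.005], 0.48)]
side lever_mid [([0.4145, 0.1797, 0.0432], 0.91)]
side vial [([0.5156, 0.5427, -0.0021], 0.62), ([0.4587, 0.2844, 0.0178], 0.51)]
side vial_nest [([0.4562, 0.2825, 0.018], 0.92)]
side station [([0.4646, 0.2527, 0.0021], 0.67)]
side stopper [([0.5322, 0.3538, 0.001], 0.7)]
side clip [([0.569, 0.2256, 0.0037], 0.48)]
side stir_bar [([0.3587, 0.3222, -0.0009], 0.4)]
side beaker [([0.4666, 0.0138, -0.0002], 0.53)]
side flask []
{'time': 1.2, 'joint_positions': array([ 6.11279335e+01,  1.26258134e+01,  8.74619715e+01,  1.89963928e-03,
        7.99090842e+01, -7.22538824e+00]), 'joint_velocities': array([ 0.05805637, -0.10776537, -0.07097268, -0.09172803, -0.18115831,
       -0.08595661]), 'joint_efforts': array([ 9.28563386e-04, -4.96844423e+01, -3.89736807e+01, -6.73139948e-05,
        1.05907562e-03, -1.73248799e-05]), 'ee_pos': array([0.23055132, 0.58091713, 0.40472353]), 'orientation': array([ 1.79996659e+02, -1.46164160e-03,  1.58352989e+02]), 'contact_force': array([-0.36148969,  0.5336418 ,  0.38566249]), 'moment': array([-0.04234681, -0.02231351, -0.05546158]), 'gripper_force': 0.0, 'gripper_width': 0.08513054871033267}
```

View pics/top0.png

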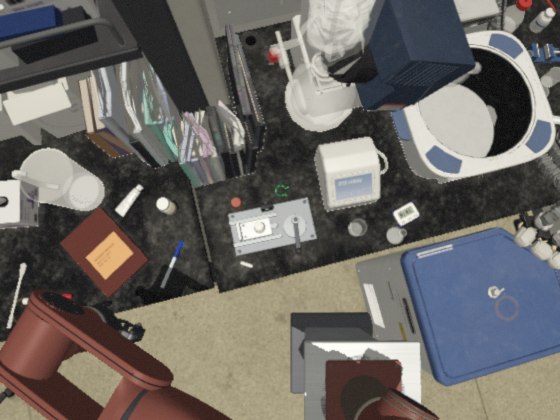

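View pics/side0.png

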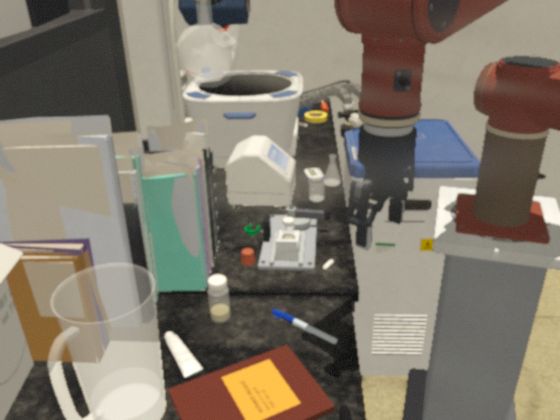

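The top view shows the station centred near (272,226), with the slide to the left and the cam at (296,225). Its lever points down the image, toward the robot, to about (298,248). The side view agrees. The network points give pivot–push face = 162 mm (expected 160), a station yaw of about -77.5° and a cam angle of about 1.83 rad. The nearer vial at (0.46,0.285) is the right one.

```bash
python3 -m creep '[[0,0,0,0,0,10,0],[0,0,0,0,0,10,0],[0,0,0,0,0,10,0],[0,0,0,0,0,10,0],[0,0,0,0,0,10,0]]' 20; python3 -m creep '[[0,0,0,0,0,10,0],[-0.055,0.018,0,0,0,0,0],[-0.055,0.018,0,0,0,0,0],[-0.055,0.018,0,0,0,0,0],[-0.055,0.018,0,0,0,0,0]]'; python3 -m creep '[[-0.055,0.018,0,0,0,0,0],[-0.055,0.018,0,0,0,0,0],[-0.055,0.018,0,0,0,0,0],[0,0,0,0,0,0,0]]'
```

```text
time: 1.82
ee_pos: [0.2306, 0.5809, 0.4047]
orientation: [180.0, -0.0, 108.0]
contact_force: [-0.1, -0.6, -0.4]
gripper_width: 0.0
gripper_force: 0.0
time: 2.45
ee_pos: [0.3342, 0.3721, 0.4049]
orientation: [180.0, -0.0, 98.4]
contact_force: [0.1, -0.2, 0.9]
gripper_width: 0.0002
gripper_force: 0.0
time: 2.95
ee_pos: [0.4126, 0.2152, 0.405]
orientation: [179.9, 0.0, 98.0]
contact_force: [0.1, 0.1, -1.0]
gripper_width: -0.0001
gripper_force: 0.0
```

```bash
python3 -m creep '[[0,0.003,0.05,0,0,0,0],[0,0,0.05,0,0,0,0],[0,0,0.04,0,0,0,0],[0,0,0,0,0,0,0]]'
python3 - <<'E'
from bench import *
import cv2
for c in("top","side"):
    im=grab_frame(c)
    cv2.imwrite(f"pics/{c}1.png",im[:,:,::-1])
    for l in ("push_face","cam_pivot","lever_mid"):
        print(c,l,[([round(float(v),4) for v in d["location"]],round(d["conf"],2)) for d in tip_of(c,l)][:2])
a=cv2.imread("pics/top1.png")[170:280,200:350];b=cv2.imread("pics/side1.png")[150:300,200:400]
b=cv2.resize(b,None,fx=3,fy=3);a=cv2.resize(a,None,fx=2.6,fy=2.6)
import numpy as np
h=np.zeros((450,a.shape[1]+400,3),np.uint8);b=cv2.resize(b,(400,300));h[:a.shape[0],:a.shape[1]]=a;h[:300,a.shape[1]:]=b;cv2.imwrite("pics/c1.png",h)
E
```

```text
time: 3.45
ee_pos: [0.412, 0.219, 0.2616]
orientation: [-179.6, 0.1, 98.4]
contact_force: [0.1, 0.0, -0.4]
gripper_width: 0.0001
gripper_force: 0.0
top push_face [([0.442, 0.3453, 0.0497], 0.79)]
top cam_pivot []
top lever_mid []
side push_face [([0.4484, 0.3475, 0.0431], 0.74)]
side cam_pivot [([0.4824, 0.1873, 0.0563], 0.76)]
side lever_mid [([0.4141, 0.1794, 0.0411], 0.95)]
```

View pics/c1.png

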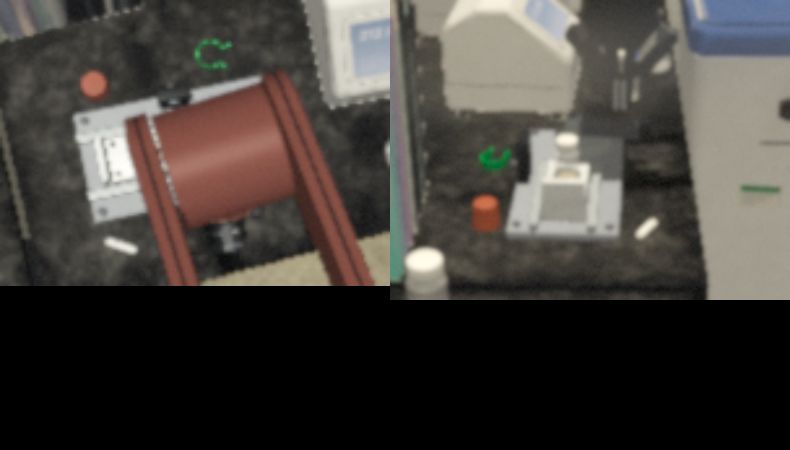

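Top crop: the arm hides the cam, and the slide and stopper haven't moved. The gripper is hard to make out in the side crop, so I'll check the full side frame.

View pics/side1.png

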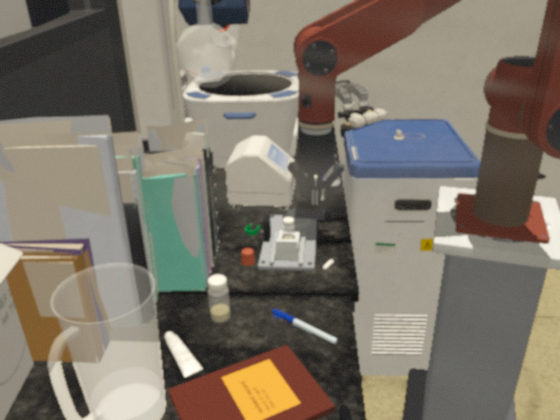

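The full side frame shows the closed gripper (317,130–205) above the right front part of the station. The vial (288,225) and the bystanders are undisturbed. Next I descend.

```bash
python3 -m creep '[[0,0.003,0.024,0,0,0,0],[0,0,0.024,0,0,0,0],[0,0,0,0,0,0,0]]'; python3 -m creep '[[-0.008,0,0,0,0,0,0],[-0.008,0,0,0,0,0,0],[-0.006,0,0,0,0,0,0],[0,0,0,0,0,0,0]]'
```

```text
time: 4.22
ee_pos: [0.4163, 0.2189, 0.2156]
orientation: [-179.8, 0.0, 98.3]
contact_force: [-0.0, -0.1, -0.6]
gripper_width: 0.0001
gripper_force: 0.0
time: 4.72
ee_pos: [0.4206, 0.1969, 0.2172]
orientation: [179.9, -0.0, 98.3]
contact_force: [-0.0, 0.2, 0.6]
gripper_width: 0.0004
gripper_force: 0.0
```

```bash
python3 -m creep '[[-0.0053,-0.0013,0.002,0,0,-5,0],[-0.0053,-0.0013,0,0,0,-5,0],[-0.0053,-0.0013,0,0,0,-5,0],[-0.0053,-0.0013,0,0,0,-5,0],[-0.0053,-0.0013,0,0,0,-5,0]]';python3 -m creep '[[-0.0053,-0.0013,0,0,0,-5,0],[-0.0053,-0.0013,0,0,0,-5,0],[-0.0053,-0.0013,0,0,0,-5,0],[-0.0053,-0.0013,0,0,0,-5,0],[0,0,0,0,0,0,0]]'
python3 - <<'E'
from bench import *
for c in("top","side"):
    im=grab_frame(c)
    print(c,[([round(float(v),4) for v in d["location"]],round(d["conf"],2)) for d in tip_of(c,"lever_mid")][:2])
E
```

```text
time: 5.35
ee_pos: [0.4225, 0.1705, 0.2149]
orientation: [180.0, -0.0, 123.5]
contact_force: [0.1, 2.2, -1.0]
gripper_width: -0.0001
gripper_force: 0.8
time: 5.98
ee_pos: [0.4324, 0.151, 0.2148]
orientation: [180.0, 0.0, 143.3]
contact_force: [-0.2, 0.7, -0.1]
gripper_width: 0.0
gripper_force: 0.0
top []
side [([0.4427, 0.1303, 0.043], 0.72)]
```

```bash
python3 -m creep '[[-0.0053,-0.0013,0,0,0,-5,0],[-0.0053,-0.0013,0,0,0,-5,0],[-0.0053,-0.0013,0,0,0,-5,0],[-0.0053,-0.0013,0,0,0,-5,0],[-0.0053,-0.0013,0,0,0,-5,0]]';python3 -m creep '[[-0.0053,-0.0013,0,0,0,-5,0],[-0.0053,-0.0013,0,0,0,-5,0],[-0.0053,-0.0013,0,0,0,-5,0],[-0.0053,-0.0013,0,0,0,-5,0],[0,0,0,0,0,0,0]]'
python3 - <<'E'
from bench import *
for c in("top","side"):
    im=grab_frame(c)
    print(c,[([round(float(v),4) for v in d["location"]],round(d["conf"],2)) for d in tip_of(c,"lever_mid")][:2])
E
```

```text
time: 6.8
ee_pos: [0.4527, 0.1337, 0.2146]
orientation: [180.0, -0.1, 168.5]
contact_force: [-0.9, 1.3, 0.6]
gripper_width: -0.0
gripper_force: 0.8
time: 7.42
ee_pos: [0.4736, 0.1269, 0.2146]
orientation: [-180.0, -0.0, -171.7]
contact_force: [1.1, -0.2, 0.5]
gripper_width: 0.0002
gripper_force: 0.0
top []
side [([0.4934, 0.1175, 0.0417], 0.7)]
```

```bash
python3 -m creep '[[0.015,0,0,0,0,0,0],[0,0,-0.04,0,0,0,0],[0,0,-0.05,0,0,0,0],[0,0,-0.03,0,0,0,0],[0,0,0,0,0,0,0]]';python3 -m creep '[[-0.003,0.053,0,0,0,0,0],[-0.003,0.053,0,0,0,0,0],[-0.003,0.053,0,0,0,0,0],[-0.003,0.053,0,0,0,0,0],[-0.003,0.053,0,0,0,-4,0]]';python3 -m creep '[[0,0,0,0,0,0,0],[0,0,0,0,0,0,0]]'
python3 - <<'E'
from bench import *
import cv2,numpy as np
f={}
for c in("top","side"):
    f[c]=grab_frame(c)[:,:,::-1].copy()
    for l in ("push_face","cam_pivot","lever_mid"):
        print(c,l,[([round(float(v),4) for v in d["location"]],round(d["conf"],2)) for d in tip_of(c,l)][:2])
a=cv2.resize(f["top"][170:280,200:350],(400,293));b=cv2.resize(f["side"][150:300,200:400],(400,300))
cv2.imwrite("pics/c2.png",np.hstack([a,b[:293]]))
E
```

```text
time: 8.25
ee_pos: [0.4598, 0.1248, 0.3378]
orientation: [-180.0, 0.4, -171.7]
contact_force: [0.7, 0.5, 0.1]
gripper_width: -0.0003
gripper_force: 0.0
time: 8.88
ee_pos: [0.4342, 0.3904, 0.3329]
orientation: [-179.9, -0.1, -167.6]
contact_force: [0.9, -0.1, 0.7]
gripper_width: 0.0001
gripper_force: 0.0
time: 9.12
ee_pos: [0.4345, 0.3887, 0.333]
orientation: [-179.9, -0.1, -167.6]
contact_force: [-0.4, 0.0, -0.0]
gripper_width: 0.0002
gripper_force: 0.0
top push_face [([0.4436, 0.3444, 0.0486], 0.57)]
top cam_pivot [([0.4812, 0.188, 0.0585], 0.74), ([0.4604, 0.2842, 0.0186], 0.72)]
top lever_mid [([0.4951, 0.1149, 0.044], 0.8)]
side push_face [([0.4473, 0.3471, 0.0463], 0.8)]
side cam_pivot [([0.4803, 0.1861, 0.0565], 0.94), ([0.4479, 0.3458, 0.0426], 0.17)]
side lever_mid [([0.495, 0.1204, 0.0415], 0.86)]
```

View pics/c2.png

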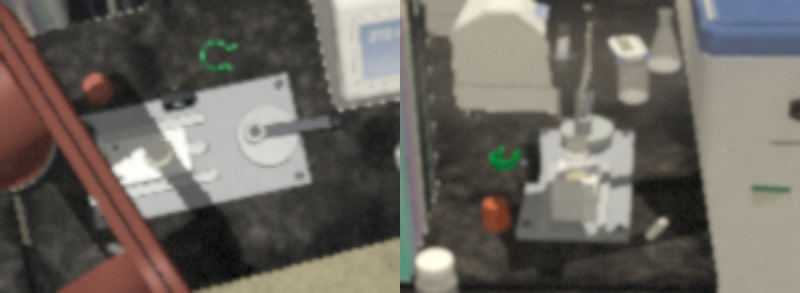

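The lever now points forward along the station, from the pivot at (258,130) to (330,122) in the top crop. The cam is about 0.2 rad from its low point, the slide is still back, and the bystanders are in place. Next I lower the tool behind the push plate and push.

```bash
python3 -m creep '[[0,0,0.05,0,0,0,0],[0,0,0.05,0,0,0,0],[0,0,0.02,0,0,0,0],[0,0,0,0,0,0,0]]';python3 -m creep '[[0,-0.008,0,0,0,0,0],[0,-0.008,0,0,0,0,0],[0,-0.006,0,0,0,0,0],[0,-0.003,0,0,0,0,0],[0,-0.003,0,0,0,0,0]]';python3 -m creep '[[0,-0.003,0,0,0,0,0],[0,-0.003,0,0,0,0,0],[0,-0.003,0,0,0,0,0],[0,-0.003,0,0,0,0,0],[0,0,0,0,0,0,0]]'
```

```text
time: 10.02
ee_pos: [0.4348, 0.3886, 0.2136]
orientation: [-179.9, -0.2, -167.7]
contact_force: [1.1, -0.1, 0.1]
gripper_width: -0.0001
gripper_force: 0.0
time: 10.65
ee_pos: [0.4412, 0.3614, 0.2149]
orientation: [180.0, 0.0, -167.7]
contact_force: [-0.5, -0.2, -0.5]
gripper_width: -0.0
gripper_force: 0.0
time: 11.28
ee_pos: [0.4437, 0.3497, 0.2147]
orientation: [-180.0, -0.0, -167.7]
contact_force: [-0.3, 0.4, -0.5]
gripper_width: -0.0003
gripper_force: 0.3
```

```bash
python3 -m creep '[[0,-0.003,0,0,0,0,0],[0,-0.003,0,0,0,0,0],[0,-0.003,0,0,0,0,0],[0,-0.003,0,0,0,0,0]]';python3 -m creep '[[0,-0.002,0,0,0,0,0],[0,-0.002,0,0,0,0,0]]';python3 - <<'E'
from bench import *
for c in("top","side"):
    grab_frame(c)
    for l in ("push_face","vial_nest","lever_mid"):
        print(c,l,[([round(float(v),4) for v in d["location"]],round(d["conf"],2)) for d in tip_of(c,l)][:2])
E
```

```text
time: 11.78
ee_pos: [0.4463, 0.338, 0.2147]
orientation: [180.0, 0.0, -167.6]
contact_force: [-0.5, 2.5, -0.5]
gripper_width: -0.0
gripper_force: 1.1
time: 12.02
ee_pos: [0.4471, 0.3342, 0.2147]
orientation: [180.0, 0.0, -167.6]
contact_force: [0.3, 2.6, -1.5]
gripper_width: 0.0001
gripper_force: 1.1
top push_face [([0.4495, 0.3243, 0.0527], 0.71)]
top vial_nest [([0.4629, 0.2644, 0.0189], 0.58)]
top lever_mid [([0.4903, 0.1138, 0.0475], 0.93)]
side push_face [([0.454, 0.3221, 0.0469], 0.88), ([0.4611, 0.2519, 0.0001], 0.33)]
side vial_nest [([0.4656, 0.2603, 0.0173], 0.92)]
side lever_mid [([0.4956, 0.1169, 0.045], 0.54)]
```

```bash
for i in 1; do python3 -m creep '[[0,-0.002,0,0,0,0,0],[0,-0.002,0,0,0,0,0]]'; python3 -m creep '[[0,-0.002,0,0,0,0,0]]'; python3 -m creep '[[0,-0.001,0,0,0,0,0]]'; done
```

```text
time: 12.68
ee_pos: [0.4479, 0.3305, 0.2147]
orientation: [180.0, 0.0, -167.6]
contact_force: [-1.3, 1.2, 0.1]
gripper_width: -0.0
gripper_force: 1.1
time: 12.8
ee_pos: [0.4484, 0.3284, 0.2147]
orientation: [180.0, -0.0, -167.6]
contact_force: [0.1, 1.8, -0.4]
gripper_width: -0.0001
gripper_force: 1.1
time: 12.92
ee_pos: [0.4485, 0.3278, 0.2147]
orientation: [179.9, 0.0, -167.7]
contact_force: [-2.3, 7.6, -1.3]
gripper_width: 0.0002
gripper_force: 3.6
```

Force is rising, so the slide is near its stop. A little more to confirm.

```bash
python3 -m creep '[[0,-0.001,0,0,0,0,0],[0,0,0,0,0,0,0],[0,0,0,0,0,0,0]]'
```

```text
time: 13.3
ee_pos: [0.4485, 0.3275, 0.2148]
orientation: [179.9, 0.0, -167.7]
contact_force: [-1.3, 8.5, -2.2]
gripper_width: -0.0001
gripper_force: 4.3
```

```bash
python3 -m creep '[[0,0.02,0,0,0,0,0],[0,0.03,0,0,0,0,0],[0,0,-0.06,0,0,0,0],[0,0.06,-0.06,0,0,0,0],[0,0.06,0,0,0,0,0]]';python3 -m creep '[[0,0.05,0,0,0,0,0],[0,0,0,0,0,0,0],[0,0,0,0,0,0,0]]'
python3 - <<'E'
from bench import *
import cv2,numpy as np
f={}
for c in("top","side"):
    f[c]=grab_frame(c)[:,:,::-1].copy()
    for l in ("push_face","vial_nest","cam_pivot","lever_mid"):
        print(c,l,[([round(float(v),4) for v in d["location"]],round(d["conf"],2)) for d in tip_of(c,l)][:2])
a=cv2.resize(f["top"][170:280,200:350],(400,293));b=cv2.resize(f["side"][150:300,200:400],(400,300))
cv2.imwrite("pics/c3.png",np.hstack([a,b[:293]]))
E
```

```text
time: 13.92
ee_pos: [0.4173, 0.4792, 0.3249]
orientation: [179.8, 0.5, -167.8]
contact_force: [1.2, -0.0, 1.0]
gripper_width: -0.0002
gripper_force: 0.0
time: 14.3
ee_pos: [0.4047, 0.526, 0.3182]
orientation: [-179.9, -0.0, -167.6]
contact_force: [0.3, -0.2, 0.5]
gripper_width: 0.0
gripper_force: 0.0
top push_face [([0.4513, 0.3182, 0.0497], 0.66)]
top vial_nest [([0.4673, 0.258, 0.019], 0.71)]
top cam_pivot [([0.4826, 0.1908, 0.0569], 0.64)]
top lever_mid [([0.4906, 0.1167, 0.0464], 0.77)]
side push_face [([0.4556, 0.317, 0.0451], 0.64)]
side vial_nest [([0.4678, 0.2545, 0.0208], 0.87), ([0.4599, 0.2517, -0.0002], 0.69)]
side cam_pivot [([0.4835, 0.1864, 0.0564], 0.78), ([0.464, 0.0163, 0.005], 0.69)]
side lever_mid [([0.4941, 0.1152, 0.0421], 0.57), ([0.5718, 0.224, 0.004], 0.3)]
```

View pics/c3.png

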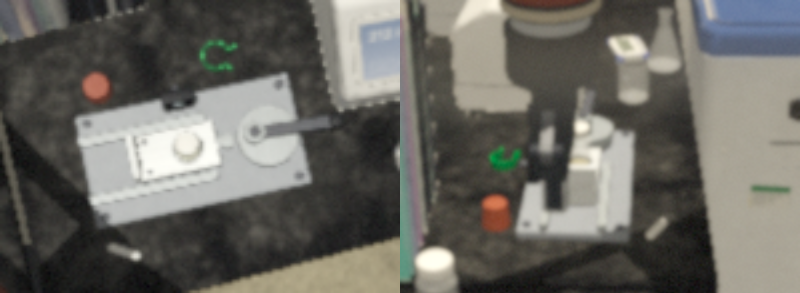

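The top crop shows the slide home: its nose (228,140) is at the low side of the cam, and the vial is upright at (187,147) beside the sensor head (180,100). Measured travel is about 29.5 mm, the tool stopped firmly at the end, and the bystanders are in place.

```bash
python3 -c "
from bench import hand_in
print(hand_in())"
```

```text
the job is handed in; nothing more can be done
None
```

Job handed in: the cam was turned to about 0.2 rad from its low point, then the slide was pushed against its stop (about 29.5 mm measured of its 30 mm travel). The vial stands upright in front of the sensor, the bystanders look unmoved, and the robot is clear; the judge's verdict was not shown.

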